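# Bring the amber reference filter into the photometer's beam

## Robot

A 7-joint arm with a two-finger parallel gripper is mounted at the origin on the work surface. World frame = base frame: x ahead of the robot, y to its left, z up, the work surface at z = 0. Lengths are in m, angles in rad, forces in N, time in s.
With the tool pointing down it reaches from about 0.4 to 0.85 m from the base axis. Payload 4.5 kg.
Tool frame: the origin (TCP) lies between the finger pads, 19 mm behind the fingertips; this is the grasp point; z points along the fingers, y is the line along which they close (so a half turn about z gives the same grasp; the last joint's range is limited). The gripper opens to 88 mm and grips with 3 to 60 N. Pads are 18 mm wide; open, the fingers measure 123 mm over their backs; the gripper's body (75 mm by 187 mm) begins 45 mm behind the grasp point.
Start: joints at [-1.14, 0.689, -0.195, 1.565, 0.157, 0.902, -0.215], TCP at [0.242, 0.576, 0.257] pointing down, gripper open.
Joint ranges: [-3.01, 3.01], [-0.46, 2.08], [-1.47, 1.51], [0.13, 2.56], [-1, 4.14], [0.04, 2.09], [-2.66, 2.66]. Speed limits (rad/s): [2.57, 2.57, 3.14, 3.14, 3.14, 3.14, 3.14].

## Interface

Orientations are given as a unit quaternion [w, x, y, z].
In Python, from plant import arm gives the robot as it stands. The module is installed in compiled form; this text tells all that it offers.
- The arm moves only by the tool servo_tool, never from a script. Its argument "deltas" is a list of rows, each an object with "rot": the turn, a rotation vector about the tool's x, y, z in rad, a list of three; "xyz": the shift along the tool's x, y, z in m, a list of three; "gripper": the finger opening in m, from 0 to 0.0881. A call has 1 to 10 rows; each row shifts and turns the commanded pose from where the row before left it, along the tool's axes as they then stand; what a row does not reach is not made up. A row lasts 1/8 s, in which the tool goes at most 62.5 mm and 10.7 degrees, less where a joint would pass 70% of its speed; a pose out of reach is approached as far as the arm can. A call is refused whole if a number of a shift passes 0.0625 or a number of a turn 0.188, either way. A call with a gripper value outside its range is refused whole. The fingers move at their own pace and stop on an object; "squeeze" is the grip in N (left out, the last holds). Time passes only in rows, so rows that do not move let the fingers close. It gives the time, the measured TCP pose, the force, the opening and the grip force at its end, in the units of the state.
- arm.get_obs(): the state, without advancing time (a new reading comes with each control period).
- arm.capture(name): name is "scene" or "top" or "wrist"; returns a dict with "img" (420x560x3 uint8, blue, green, red), "fx", "fy", "cx", "cy" (pixels), "dist" ([k1, k2, p1, p2, k3] as OpenCV has them; the pictures are not rectified), "rvec" (rotation vector, rad) and "tvec" (3), from world to camera coordinates, as OpenCV has them; the wrist camera has in their place "hand_eye" (4x4, takes a point from camera to tool coordinates, whose origin is the TCP and whose axes are the flange's). Camera axes: x right, y down, z forward; pixel columns grow to the right and rows downward; lengths in m; the calibration is good to about 2 mm. A picture is of the moment at which its call begins: read the wrist's pose just before it. There is no depth.
- arm.close_job(): hands the job in; it is judged then, once.
The state is a dict: "t": time; "joint_positions": joint angles; "qd": joint speeds; "joint_torque": joint torques, N m; "eef_pos": TCP position; "tcp_rot": TCP orientation; "ft_force": force on the tool from outside, world axes, zero at the start; "torque": the same for the moment, N m; "opening": finger opening in m; "grasp_force": force on a finger pad.
Only numpy, scipy, OpenCV 4.12 (cv2) and the standard library are available. Lean on these libraries where they do the work, as an engineer would, in place of code of your own. Each camera call takes 0.05 s, during which the arm holds its last target. There are 200 camera calls.

## Task

Check the photometer with the amber glass filter: take it from the storage block, stand it fully home in the one empty cell (the third) of the cell slide, its window facing left and right across the slide towards the light ports, and let go of it. Then take the slide's black knob and pull the rod out until you feel the ball click into the notch that puts that third cell in the beam, without running on to the fourth. Finish still holding the knob with the slide at rest in that notch while the reading is taken, and leave the other filters, the petri dish and the pipette alone.

Things in the scene. Friction and masses are not known exactly. Their poses are not given: they have to be found in the camera images.
- photometer: White bench photometer, 280 mm deep (its x), 380 mm wide (its y), 110 mm high, fixed to the table in a new place each time. Origin: centre of its underside; x points to its back (away from the robot at yaw 0), y to its left. An open black-lined well in its top deck holds the cell slide; the slide's rod comes out of the front face.
- well (a point): Centre of the floor of the open well, 30 mm above the table. The well is 170 mm long along the photometer's x and 156 mm wide along its y; its rim is the deck, 110 mm above the table. The housing of the ball plunger stands out 38 mm from the well's left wall at the beam, its top 49 mm above the table.
- beam (a point): Where the light beam crosses the middle of the slide, 59 mm above the table. The beam runs along the photometer's y between two brass-ringed ports in the well's side walls; two red marks on the deck beside the well show where.
- front (a point): Where the rod leaves the photometer's front face, 52 mm above the table. Pulling the rod means straight along the photometer's -x.
- slide_pull (a joint): How far the slide is pulled out, m: 0 pushed in, 0.062 end stop; starts anywhere from 0 to 0.024. A sprung ball drops 2 mm into notches 9 mm long at 0.000, 0.020, 0.040 and 0.060, where cells 1, 2, 3, 4 stand in the beam. Between notches it slides freely (under 1.5 N); leaving a notch takes 5 to 8 N; within 4 mm of a notch the ball draws the slide in and keeps it centred.
- cell_slide: The slide with its rod and knob. Origin: middle of the block's underside, 36 mm above the table. Aluminium block 84 mm long and 26 mm wide, its top 68 mm above the table, with four square cells in a row, 20 mm apart along the photometer's x; cell 1 is nearest the knob. Cells 1, 2 and 4 hold clear blank cuvettes, clipped in, white caps 89 mm above the table. Cell 3 is empty.
- empty_cell (a point): Centre of the floor of cell 3, the empty one, 44 mm above the table; moves with the slide; axes as the photometer's. The cell is a square hole 14 mm wide and 24 mm deep with a 1.5 mm chamfer at its mouth. The blank cuvettes beside it stand 20 mm away along x, so the fingers must go on the +y and -y sides of what is put in; there they have 60 mm of room.
- knob (a point): Black knob with a red end cap on the slide's steel rod: a level cylinder 22 mm in diameter and 26 mm long along the photometer's x. This point: its centre, 52 mm above the table, 50 mm in front of the front face plus the joint's value. Axes as the photometer's. Pinch it from above across y.
- filter_amber: Amber reference filter: upright metal frame 12.5 x 12.5 mm, 60 mm tall, 20 to 40 g, with an orange head (its top 16 mm) and an amber window 8 to 38 mm above its foot that looks through along its own y. Origin: centre of its underside, z up. Take it by the head. It starts in one hole of the storage block, its foot 14 mm above the table, its y along the block's y.
- filter_green: Green reference filter, same make and size, in another hole of the storage block. Leave it there.
- filter_blue: Blue reference filter, same make and size, in another hole of the storage block. Leave it there.
- filter_block: Black plastic storage block, 140 mm (its x) x 46 mm (its y) x 30 mm high, fixed to the table in a new place each time. Origin: centre of its underside. Three square holes 15.5 mm wide and 16 mm deep on its x axis at -45, 0 and +45 mm; which filter stands in which hole changes.
- petri_dish: Closed petri dish, whitish and clear, 92 mm across, 15 mm high, loose on the table. Origin: centre of its underside. Leave it.
- pipette: Micropipette lying loose on the table to the left of the photometer: navy handle, yellow button, white nose; 260 mm long, 34 mm high. Origin: on the table under where handle and nose meet; the nose points along its x. Leave it.

How it is judged:
On the way, in this order (a step that is already met when the one before it is completed fails the run):
1. the amber filter stands fully home in the empty third cell, window across the slide, let go, before the slide is pulled out to its notch (horizontal distance between filter_amber and empty_cell below 0.003 m and z of filter_amber in the frame of empty_cell below 0.003 m and angle between the y axis of filter_amber and the y axis of photometer, either way round below 0.2 rad and angle between filter_amber's own z axis and vertical below 0.12 rad and contact force between each of the arm, the fingers and filter_amber below 0.2 N and value of joint slide_pull below 0.032 m), for 0.2 s.
2. the knob is held and the slide rests in the notch of the third cell (value of joint slide_pull between 0.038 and 0.042 m and velocity of joint slide_pull between -0.01 and 0.01 m/s and contact force between the fingers and cell_slide above 1 N), for 0.2 s.
At the end, for the whole second after the job is handed in: Slide still in the third notch (joint 0.040 within 2 mm), fingers holding the knob (over 1 N, TCP within 30 mm of its centre); amber filter untouched in that cell, foot within 3 mm of its floor's centre, upright within 0.12 rad, window across the slide within 0.2 rad (all of step 2 and distance between the grasp point and knob below 0.03 m and horizontal distance between filter_amber and empty_cell below 0.003 m and z of filter_amber in the frame of empty_cell below 0.003 m and angle between the y axis of filter_amber and the y axis of photometer, either way round below 0.2 rad and angle between filter_amber's own z axis and vertical below 0.12 rad and contact force between each of the fingers, the arm and filter_amber below 0.2 N); the arm keeps its last pose, push and grip.
It fails at once if the slide is run on past the third notch towards the fourth (value of joint slide_pull above 0.05 m).
It fails at once if another filter is disturbed (distance of any of filter_green, filter_blue from where it was at the start of the episode above 0.015 m).
It fails at once if the petri dish or the pipette is disturbed (distance of any of petri_dish, pipette from where it was at the start of the episode above 0.02 m).
It also fails if it takes over 64 s, if anything falls off the work surface, if the arm or the gripper's body presses on something with over 40 N, if the wrist force passes 120 N, or if a joint passes its speed limit or range.

## Working session

There is one attempt and no reset: what is moved stays moved. The work goes in short steps, Python scripts to look and compute and a tool call to move; the robot and the scene stay as the last step left them, time stands still between calls to the robot, and variables do not carry over. Pictures are saved under pics/ and viewed, at most 10 in all, crops included, and the job is handed in when it is done.

Besides the shell and the picture viewer there is one more tool, called after "Call:" as a command line: name --argument value ..., lists and objects as JSON in quotes. servo_tool: Moves the arm, as the interface text tells. Its arguments: {"type":"object","properties":{"deltas":{"type":"array"},"squeeze":{"type":"number"}},"required":["deltas"]}

```bash
mkdir -p pics; cat > h.py <<'E'
import numpy as np, cv2
from scipy.spatial.transform import Rotation as R
from plant import arm
def cap(name):
    o=arm.get_obs(); c=arm.capture(name)
    K=np.array([[c['fx'],0,c['cx']],[0,c['fy'],c['cy']],[0,0,1.]]); D=np.array(c['dist'],float)
    if 'rvec' in c:
        Rc=cv2.Rodrigues(np.array(c['rvec'],float))[0]; t=np.array(c['tvec'],float).ravel()
        Rw=Rc.T; o0=-Rc.T@t
    else:
        q=np.array(o['tcp_rot']); T=np.eye(4); T[:3,:3]=R.from_quat(q[[1,2,3,0]]).as_matrix(); T[:3,3]=o['eef_pos']
        T=T@np.array(c['hand_eye']); Rw=T[:3,:3]; o0=T[:3,3]
    return dict(img=c['img'],K=K,D=D,R=Rw,o=o0)
def ray(c,px):
    u=cv2.undistortPoints(np.array(px,float).reshape(-1,1,2),c['K'],c['D']).reshape(-1,2)
    d=(c['R']@np.c_[u,np.ones(len(u))].T).T
    return d/np.linalg.norm(d,axis=1)[:,None]
def plane(c,px,z):
    d=ray(c,px); return c['o']+d*((z-c['o'][2])/d[:,2])[:,None]
def tri(obs): # list of (c,px)
    A=np.zeros((3,3)); b=np.zeros(3); L=[]
    for c,p in obs:
        d=ray(c,[p])[0]; P=np.eye(3)-np.outer(d,d); A+=P; b+=P@c['o']; L.append((P,c['o']))
    x=np.linalg.solve(A,b); return x,[np.linalg.norm(P@(x-o)) for P,o in L]
def proj(c,X):
    Rc=c['R'].T; return cv2.projectPoints(np.array(X,float).reshape(-1,3),cv2.Rodrigues(Rc)[0],-Rc@c['o'],c['K'],c['D'])[0].reshape(-1,2)
E
python3 - <<'E'
from h import *
import pickle
for n in ['scene','top']:
    c=cap(n); cv2.imwrite(f'pics/{n}0.png',c['img']); pickle.dump(c,open(n+'0.pkl','wb')); print(n,c['o'],c['R'][:,2])
print(arm.get_obs()['tcp_rot'],arm.get_obs()['ft_force'])
E
```

```text
scene [1.03785946 0.54061375 0.75236057] [-0.51028221 -0.53293868 -0.6749729 ]
top [ 0.25090378 -0.01567666  1.41549251] [ 0.22027398  0.02128126 -0.97520587]
[-1.09786915e-04  1.97025907e-01  9.80397927e-01 -8.27606810e-04] [ 1.34909406  0.53208796 -0.63052539]
```

View pics/scene0.png

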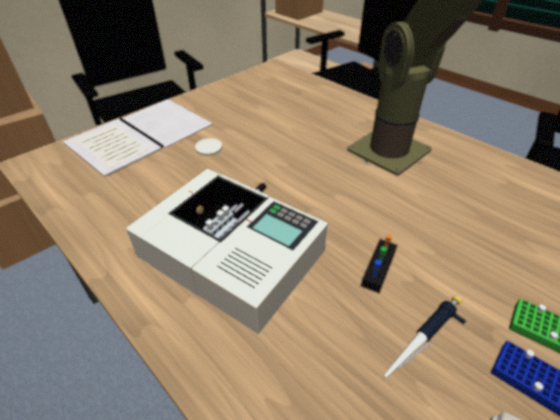

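View pics/top0.png

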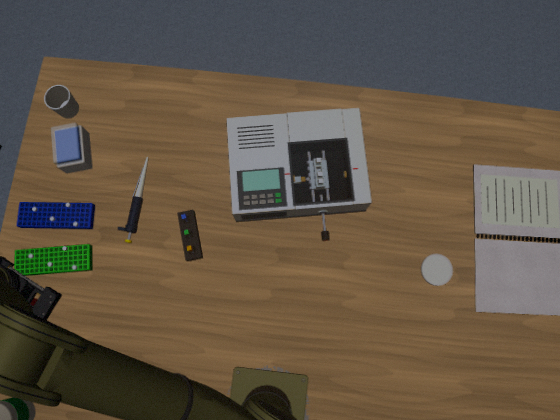

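The scene view shows the filter block with amber at about (388,239), and the photometer with the slide and white caps near (220,222). In the top view amber is at (190,248), the knob at (325,235), and the red marks at (288,174) and (355,169).

```bash
python3 - <<'E'
from h import *
import pickle
s=pickle.load(open('scene0.pkl','rb'));t=pickle.load(open('top0.pkl','rb'))
def blob(c,lo,hi,box):
    x0,y0,x1,y1=box; h=cv2.cvtColor(c['img'],cv2.COLOR_BGR2HSV)[y0:y1,x0:x1]
    m=cv2.inRange(h,lo,hi); n,l,st,ce=cv2.connectedComponentsWithStats(m)
    return [(st[i,4],(ce[i]+[x0,y0]).round(1)) for i in range(1,n) if st[i,4]>3]
print('amberT',blob(t,(8,150,120),(25,255,255),(175,205,205,265)),'amberS',blob(s,(5,150,120),(25,255,255),(370,230,400,250)))
for nm,lo,hi in [('g',(45,120,80),(75,255,255)),('b',(105,150,80),(130,255,255))]:
    print(nm,blob(t,lo,hi,(175,205,205,265)),blob(s,lo,hi,(360,230,400,290)))
print('red',blob(t,(0,120,90),(6,255,255),(225,105,370,245)),blob(t,(172,120,90),(180,255,255),(225,105,370,245)))
a=blob(t,(8,150,120),(25,255,255),(175,205,205,265)); b=blob(s,(5,150,120),(25,255,255),(370,230,400,250))
if a and b: print(tri([(t,max(a,key=lambda q:q[0])[1]),(s,max(b,key=lambda q:q[0])[1])]))
print('block ends',plane(t,[(190,248),(186.5,232),(183.5,216)],.072))
print('block corners z30',plane(t,[(178,212),(193,209),(202,258),(187,261)],.03))
print('deck red',plane(t,[(288,174),(355,169)],.11)); print('knob',plane(t,[(325,236)],.055),tri([(t,(325,236)),(s,(262,187))]))
print('petri',plane(t,[(437,270)],.015))
m=cv2.resize(t['img'][95:275,165:385],None,fx=3.6,fy=3.3,interpolation=cv2.INTER_CUBIC); cv2.imwrite('pics/t1.png',m)
E
```

```text
amberT [(np.int32(15), array([188.6, 247.6]))] amberS [(np.int32(32), array([388.1, 237.6]))]
g [(np.int32(19), array([185.7, 231.7]))] [(np.int32(37), array([383. , 248.9]))]
b [(np.int32(18), array([183.2, 216.2]))] [(np.int32(57), array([377.4, 263. ])), (np.int32(9), array([374.4, 273.8]))]
red [(np.int32(4), array([355.5, 168. ]))] []
(array([0.40688956, 0.2609371 , 0.06976808]), [np.float64(0.0005757122272340396), np.float64(0.0005757122272340374)])
block ends [[0.40627162 0.25598249 0.072     ]
 [0.44899755 0.27235701 0.072     ]
 [0.49247852 0.28763314 0.072     ]]
block corners z30 [[0.50977732 0.3147149  0.03      ]
 [0.52340365 0.27310581 0.03      ]
 [0.38711114 0.22658907 0.03      ]
 [0.37382451 0.26732603 0.03      ]]
deck red [[ 0.63437819  0.01244764  0.11      ]
 [ 0.66978975 -0.16919188  0.11      ]]
knob [[ 0.48427138 -0.10835931  0.055     ]] (array([ 0.48248061, -0.10639225,  0.05505994]), [np.float64(0.0026147498399078377), np.float64(0.0026147498399078776)])
petri [[ 0.42920387 -0.43807212  0.015     ]]
```

```bash
cat >> h.py <<'E'
def go(p,yaw,o=None):
    """total tool-frame shift & z-turn to TCP p, tool y at yaw (mod pi), tool down"""
    o=o or arm.get_obs(); q=np.array(o['tcp_rot']); r=R.from_quat(q[[1,2,3,0]])
    ty=r.as_matrix()[:,1]; cur=np.arctan2(ty[1],ty[0]); d=(yaw-cur+np.pi/2)%np.pi-np.pi/2
    c,s=np.cos(cur),np.sin(cur); tgt=R.from_euler('z',d)*R.from_matrix(np.array([[-s,c,0],[c,s,0],[0,0,-1]]).T) if 0 else None
    y=np.array([np.cos(cur+d),np.sin(cur+d),0]); z=np.array([0,0,-1.]); x=np.cross(y,z)
    rv=(r.inv()*R.from_matrix(np.c_[x,y,z])).as_rotvec()
    sh=r.inv().apply(np.array(p)-o['eef_pos'])
    # rows: shift done before turn
    print('shift(tool, before turn)',sh.round(4),'rotvec',rv.round(4),'pos',np.round(o['eef_pos'],4),'yaw_y',round(cur,4),'t',o['t'])
E
python3 - <<'E'
from h import *
c=arm.capture('wrist'); print(np.array(c['hand_eye']).round(3),c['fx'])
go([.42,.22,.257],0.34+np.pi/2)
E
```

```text
[[ 0.    -0.959 -0.285  0.073]
 [ 1.     0.    -0.     0.   ]
 [ 0.    -0.285  0.959 -0.128]
 [ 0.     0.     0.     1.   ]] 352.4275658343942
shift(tool, before turn) [-3.023e-01 -2.594e-01  2.000e-04] rotvec [-1.400e-03 -4.000e-04 -7.367e-01] pos [0.2414 0.576  0.2568] yaw_y 1.1741 t 0.15
```

Call:
servo_tool --deltas '[{"xyz":[-0.05,-0.034,0],"rot":[0,0,0],"gripper":0.05},{"xyz":[-0.05,-0.034,0],"rot":[0,0,0],"gripper":0.05},{"xyz":[-0.05,-0.034,0],"rot":[0,0,0],"gripper":0.05},{"xyz":[-0.05,-0.034,0],"rot":[0,0,0],"gripper":0.05},{"xyz":[-0.05,-0.034,0],"rot":[0,0,0],"gripper":0.05},{"xyz":[-0.05,-0.034,0],"rot":[0,0,0],"gripper":0.05},{"xyz":[0,0,0],"rot":[0,0,-0.184],"gripper":0.05},{"xyz":[0,0,0],"rot":[0,0,-0.184],"gripper":0.05},{"xyz":[0,0,0],"rot":[0,0,-0.184],"gripper":0.05},{"xyz":[0,0,0],"rot":[0,0,-0.184],"gripper":0.05}]'

```text
t: 1.4
eef_pos: [0.4393, 0.2722, 0.2573]
tcp_rot: [-0.0, -0.172, 0.985, -0.0]
ft_force: [0.2, -0.4, -0.2]
opening: 0.0502
grasp_force: 0.0
```

Call:
servo_tool --deltas '[{"xyz":[0,0,0],"rot":[0,0,0],"gripper":0.05},{"xyz":[0,0,0],"rot":[0,0,0],"gripper":0.05}]'

```text
t: 1.65
eef_pos: [0.4394, 0.2723, 0.2573]
tcp_rot: [-0.0, -0.167, 0.986, -0.0]
ft_force: [-0.4, -1.0, 0.0]
opening: 0.0498
grasp_force: 0.0
```

```bash
python3 - <<'E'
from h import *
import pickle
print(arm.get_obs()['joint_positions'])
c=cap('wrist'); pickle.dump(c,open('w1.pkl','wb')); cv2.imwrite('pics/w1.png',c['img'])
go([.407,.259,.257],0.34+np.pi/2)
E
```

```text
[-0.35492109  0.5757711  -0.4599911   1.8802176   0.35564841  0.76695866
  0.89672879]
shift(tool, before turn) [ 0.035  -0.0019  0.0004] rotvec [-0.0001 -0.     -0.0032] pos [0.4394 0.2724 0.2574] yaw_y 1.9076 t 1.7
```

View pics/w1.png

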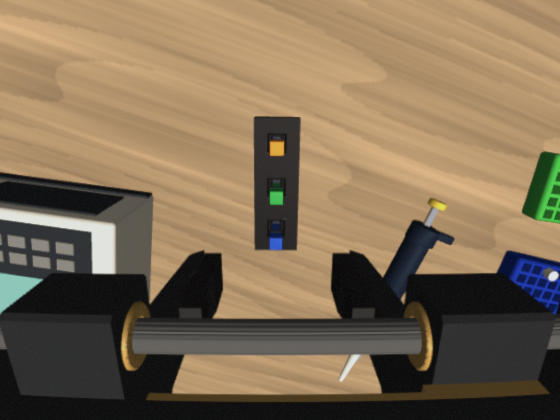

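The wrist view shows the block upright in the picture, aligned with the tool. The amber head is at (277,147), green at (277,192), and blue is partly hidden at (276,237). I'll move to a second viewpoint.

Call:
servo_tool --deltas '[{"xyz":[0.035,-0.002,0.03],"rot":[0,0,0],"gripper":0.05},{"xyz":[0,0,0.03],"rot":[0,0,0],"gripper":0.05},{"xyz":[0,0,0],"rot":[0,0,0],"gripper":0.05},{"xyz":[0,0,0],"rot":[0,0,0],"gripper":0.05}]'

```text
t: 2.2
eef_pos: [0.4077, 0.2596, 0.1982]
tcp_rot: [0.001, -0.168, 0.986, 0.0]
ft_force: [0.4, 0.2, -0.2]
opening: 0.0499
grasp_force: 0.0
```

```bash
python3 - <<'E'
from h import *
import pickle
a=pickle.load(open('w1.pkl','rb')); b=cap('wrist'); pickle.dump(b,open('w2.pkl','wb'))
def heads(c):
    h=cv2.cvtColor(c['img'],cv2.COLOR_BGR2HSV); r={}
    for nm,lo,hi in [('a',(8,150,150),(25,255,255)),('g',(45,120,100),(75,255,255))]:
        m=cv2.inRange(h,lo,hi); m[:60]=0; m[255:]=0; m[:,:200]=0; m[:,350:]=0
        k=max(cv2.findContours(m,cv2.RETR_EXTERNAL,cv2.CHAIN_APPROX_NONE)[0],key=cv2.contourArea,default=None)
        if k is None: continue
        x,y,w,hh=cv2.boundingRect(k); vals=h[...,2][y:y+hh,x+w//2]; print(nm,(x,y,w,hh),vals)
        r[nm]=cv2.minAreaRect(k)
    return r
for c in(a,b):
    r=heads(c); print(r)
    c['r']=r
print(tri([(a,a['r']['a'][0]),(b,b['r']['a'][0])]))
if 'g' in b['r']: print(tri([(a,a['r']['g'][0]),(b,b['r']['g'][0])]))
m=cv2.inRange(a['img'],(0,0,0),(70,70,70))
# block left/right edges in view a
for y in (125,165,215):
    xs=np.where(m[y,235:320])[0]+235; print(y,xs.min(),xs.max(),plane(a,[(xs.min(),y),(xs.max()+1,y)],.03).round(4).tolist())
o=arm.get_obs();print(o['eef_pos'])
E
```

```text
a (270, 142, 14, 14) [214 222 223 223 222 222 222 222 222 222 223 223 221 185]
g (270, 191, 13, 14) [113 170 194 193 193 192 190 191 190 189 188 187 179 140]
{'a': ((276.5, 148.5), (13.0, 13.0), 90.0), 'g': ((276.0, 197.5), (13.0, 12.0), 90.0)}
a (271, 195, 16, 17) [137 190 218 220 220 220 220 220 221 220 220 219 220 220 220 218 178]
g (270, 252, 16, 3) [122 166 181]
{'a': ((278.5, 203.0), (16.0, 15.0), 90.0), 'g': ((277.5, 253.0), (2.0, 15.0), 90.0)}
(array([0.40652732, 0.26048877, 0.06990704]), [np.float64(1.8367955592200674e-05), np.float64(1.8367955592229568e-05)])
(array([0.45502091, 0.27689169, 0.04688368]), [np.float64(9.658811345958691e-06), np.float64(9.658811345918418e-06)])
125 255 298 [[0.3963, 0.2344, 0.03], [0.3819, 0.2754, 0.03]]
165 255 297 [[0.434, 0.2469, 0.03], [0.4196, 0.2882, 0.03]]
215 255 296 [[0.4846, 0.2637, 0.03], [0.47, 0.3056, 0.03]]
[0.40791605 0.2596343  0.19841283]
```

Amber triangulates to (0.4065, 0.2605) with its top at about 0.070. The text gives 0.074, so this agrees within calibration, and the scene/top pair gave the same. Next I descend and grip.

Call:
servo_tool --deltas '[{"xyz":[0.001,0.001,0.045],"rot":[0,0,0.01],"gripper":0.05},{"xyz":[0,0,0.045],"rot":[0,0,0],"gripper":0.05},{"xyz":[0,0,0.025],"rot":[0,0,0],"gripper":0.05},{"xyz":[0,0,0.016],"rot":[0,0,0],"gripper":0.05},{"xyz":[0,0,0],"rot":[0,0,0],"gripper":0.05},{"xyz":[0,0,0],"rot":[0,0,0],"gripper":0.008},{"xyz":[0,0,0],"rot":[0,0,0],"gripper":0.008},{"xyz":[0,0,0],"rot":[0,0,0],"gripper":0.008},{"xyz":[0,0,0],"rot":[0,0,0],"gripper":0.008},{"xyz":[0,0,0],"rot":[0,0,0],"gripper":0.008}]' --squeeze 15

```text
t: 3.5
eef_pos: [0.4059, 0.2595, 0.0667]
tcp_rot: [0.0, -0.164, 0.986, 0.0]
ft_force: [0.4, 0.3, 3.4]
opening: 0.0121
grasp_force: 15.0
```

Call:
servo_tool --deltas '[{"xyz":[0,0,-0.02],"rot":[0,0,0],"gripper":0.008},{"xyz":[0,0,-0.04],"rot":[0,0,0],"gripper":0.008},{"xyz":[0,0,-0.06],"rot":[0,0,0],"gripper":0.008},{"xyz":[0,0,-0.06],"rot":[0,0,0],"gripper":0.008},{"xyz":[0,0,0],"rot":[0,0,0],"gripper":0.008}]'

```text
t: 4.12
eef_pos: [0.4075, 0.261, 0.2502]
tcp_rot: [0.004, -0.163, 0.987, 0.002]
ft_force: [-0.5, 1.0, -0.4]
opening: 0.0124
grasp_force: 15.0
```

```bash
python3 - <<'E'
from h import *
import pickle
o=arm.get_obs(); print(o['opening'],o['ft_force'])
c=pickle.load(open('top0.pkl','rb'))
print(plane(c,[(318,175)],.089), plane(c,[(288,139),(348,137),(353,202),(293,206)],.11).round(3))
go([.60,-.09,.25],np.pi/2+.19)
E
```

```text
0.012353844009317367 [-0.48162176  0.9505163  -0.35842546]
[[ 0.64721578 -0.07039414  0.089     ]] [[ 0.735  0.024  0.11 ]
 [ 0.761 -0.142  0.11 ]
 [ 0.576 -0.171  0.11 ]
 [ 0.547 -0.011  0.11 ]]
shift(tool, before turn) [-6.900e-02 -3.943e-01 -3.000e-04] rotvec [0.0035 0.008  0.1385] pos [0.4075 0.261  0.2502] yaw_y 1.8993 t 4.125
```

View pics/t1.png

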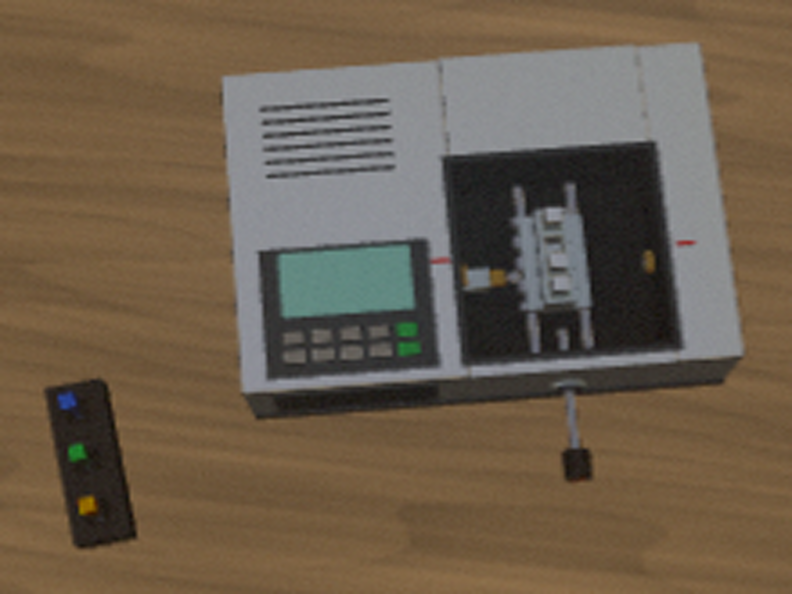

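The enlarged top view shows the slide with caps at crop (553,217), (557,262) and (561,285), and the empty cell near (555,240). The knob is at (577,463) and the red marks at (440,261) and (685,243). I'll move over the well for wrist views.

Call:
servo_tool --deltas '[{"xyz":[-0.022,-0.051,0],"rot":[0,0,0],"gripper":0.008},{"xyz":[-0.022,-0.051,0],"rot":[0,0,0],"gripper":0.008},{"xyz":[-0.022,-0.051,0],"rot":[0,0,0],"gripper":0.008},{"xyz":[-0.022,-0.051,0],"rot":[0,0,0],"gripper":0.008},{"xyz":[-0.022,-0.051,0],"rot":[0,0,0],"gripper":0.008},{"xyz":[-0.022,-0.051,0],"rot":[0,0,0],"gripper":0.008},{"xyz":[-0.022,-0.051,0],"rot":[0,0,0],"gripper":0.008},{"xyz":[-0.022,-0.051,0],"rot":[-0.003,-0.008,0.148],"gripper":0.008},{"xyz":[0,0,0],"rot":[0,0,0],"gripper":0.008},{"xyz":[0,0,0],"rot":[0,0,0],"gripper":0.008}]'

```text
t: 5.38
eef_pos: [0.7031, -0.0686, 0.2446]
tcp_rot: [0.002, -0.091, 0.996, 0.003]
ft_force: [0.3, 0.1, -0.1]
opening: 0.0122
grasp_force: 15.0
```

```bash
python3 - <<'E'
from h import *
import pickle
o=arm.get_obs(); c=cap('wrist'); pickle.dump(c,open('w3.pkl','wb')); cv2.imwrite('pics/w3.png',c['img'])
go([.72,-.065,.29],np.pi/2+.18)
E
```

```text
shift(tool, before turn) [-0.0174 -0.0002 -0.0447] rotvec [0.0053 0.0052 0.0043] pos [ 0.703  -0.0678  0.2452] yaw_y 1.7551 t 5.425
```

View pics/w3.png

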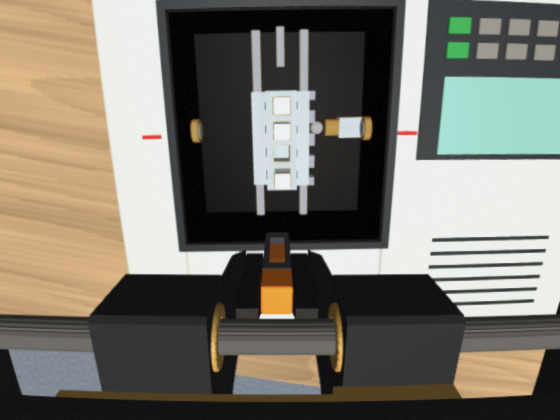

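The wrist view shows caps 1, 2 and 4 at (282,105), (282,131) and (283,181), and empty cell 3 at (282,153). The red marks are at (151,137) and (407,132), and the filter is held upright at (277,280). I'll take a second viewpoint.

Call:
servo_tool --deltas '[{"xyz":[-0.02,0,-0.035],"rot":[0.005,0.005,0.004],"gripper":0.008},{"xyz":[-0.01,0,-0.025],"rot":[0,0,0],"gripper":0.008},{"xyz":[0,0,0],"rot":[0,0,0],"gripper":0.008},{"xyz":[0,0,0],"rot":[0,0,0],"gripper":0.008}]'

```text
t: 5.92
eef_pos: [0.7321, -0.0637, 0.3052]
tcp_rot: [-0.0, -0.089, 0.996, -0.001]
ft_force: [-0.6, -0.8, -0.5]
opening: 0.0122
grasp_force: 15.0
```

```bash
cat > meas.py <<'E'
from h import *
import pickle
def det(c):
    im=c['img']; h=cv2.cvtColor(im,cv2.COLOR_BGR2HSV)
    m=cv2.inRange(h,(0,0,225),(180,14,255)); red=cv2.inRange(h,(0,120,90),(6,255,255))|cv2.inRange(h,(172,120,90),(180,255,255))
    red[240:]=0
    f=lambda m,a,b,bx:[(ce[i]) for n,l,st,ce in [cv2.connectedComponentsWithStats(m)] for i in range(1,n) if a<=st[i,4]<=b and bx[0]<ce[i][0]<bx[1]]
    return f(m,60,500,(240,330)),f(red,15,300,(50,500))
E
python3 - <<'E'
from meas import *
a=pickle.load(open('w3.pkl','rb')); b=cap('wrist'); pickle.dump(b,open('w4.pkl','wb'))
D=[det(a),det(b)]
for d in D: print(np.round(d[0],1).tolist(),np.round(d[1],1).tolist())
for k in (0,1):
    A=sorted(D[0][k],key=lambda p:(p[1],p[0])[k]);B=sorted(D[1][k],key=lambda p:(p[1],p[0])[k])
    if len(A)==len(B):
        for p,q in zip(A,B): print(tri([(a,p),(b,q)]),[plane(c,[x],[.089,.11][k])[0].round(4) for c,x in((a,p),(b,q))])
o=arm.get_obs();go([.7,-.07,.25],np.pi/2+.18)
E
```

```text
[[281.5, 105.5], [281.4, 131.8], [302.2, 164.2], [282.1, 150.6], [282.1, 181.3], [276.2, 315.9]] [[407.0, 133.0], [152.0, 136.8]]
[[281.9, 72.9], [281.5, 95.9], [282.6, 138.7]] [[386.4, 93.9], [172.4, 97.9]]
(array([ 0.67120277, -0.16910596,  0.10737783]), [np.float64(0.0005825546970739927), np.float64(0.000582554697073914)]) [array([ 0.671 , -0.1677,  0.11  ]), array([ 0.6709, -0.1689,  0.11  ])]
(array([0.63400875, 0.01573149, 0.11325137]), [np.float64(0.000201215684179014), np.float64(0.0002012156841789334)]) [array([0.6339, 0.0171, 0.11  ]), array([0.6339, 0.0165, 0.11  ])]
shift(tool, before turn) [ 0.0325 -0.      0.0549] rotvec [-0.0011 -0.0008 -0.0013] pos [ 0.732  -0.0641  0.3049] yaw_y 1.7495 t 5.975
```

```bash
python3 - <<'E'
from meas import *
a=pickle.load(open('w3.pkl','rb')); b=pickle.load(open('w4.pkl','rb'))
P=[(281.5,105.5),(281.4,131.8),(282.1,181.3)];Q=[(281.9,72.9),(281.5,95.9),(282.6,138.7)]
X=[];
for p,q in zip(P,Q):
    x,r=tri([(a,p),(b,q)]); print(x.round(4),np.round(r,4)); X.append([plane(c,[y],.089)[0] for c,y in((a,p),(b,q))]); print(X[-1])
X=np.array(X).mean(1); d=X[2]-X[0]; print('yaw',np.arctan2(d[1],d[0]),np.linalg.norm(X[1]-X[0]),np.linalg.norm(d),'c3',X.mean(0)+d/60*1000*0+ (X[2]-X[0])/3*(2-4/3))
# edges of well in view b, rails: yaw from the block's edges
E
cp pics/w3.png /tmp/x.png
```

```text
[ 0.6322 -0.0773  0.0925] [0. 0.]
[array([ 0.6321919 , -0.07727493,  0.089     ]), array([ 0.63188613, -0.07733122,  0.089     ])]
[ 0.652  -0.0738  0.0888] [0.0002 0.0002]
[array([ 0.65198541, -0.0736162 ,  0.089     ]), array([ 0.65210005, -0.07397274,  0.089     ])]
[ 0.6908 -0.0657  0.0907] [0. 0.]
[array([ 0.69117683, -0.06562291,  0.089     ]), array([ 0.69097549, -0.06570609,  0.089     ])]
yaw 0.19464381012876553 0.02030908468823644 0.06017342758933393 c3 [ 0.67150533 -0.06966767  0.089     ]
```

```bash
python3 - <<'E'
from meas import *
b=pickle.load(open('w4.pkl','rb')); im=b['img']
cv2.imwrite('pics/foot.png',cv2.resize(cv2.convertScaleAbs(im[215:325,215:340],alpha=1.3),None,fx=5,fy=5,interpolation=cv2.INTER_CUBIC))
o=arm.get_obs(); q=np.array(o['tcp_rot']); r=R.from_quat(q[[1,2,3,0]])
X=[[x,y,z] for z in(.0527,-.008+.001) for x in(.00625,-.00625) for y in(-.00625,.00625)]
print(proj(b,r.apply(X)+o['eef_pos']).round(1))
go([.6715,-.0697,.16],1.766)
E
```

```text
[[264.8 230.7]
 [287.7 230.7]
 [265.  251.8]
 [287.4 251.8]
 [259.8 284.4]
 [292.3 284.4]
 [260.3 312.5]
 [291.8 312.5]]
shift(tool, before turn) [0.0604 0.0054 0.1449] rotvec [-0.0011 -0.0008 -0.0165] pos [ 0.732  -0.0641  0.3049] yaw_y 1.7495 t 5.975
```

View pics/foot.png

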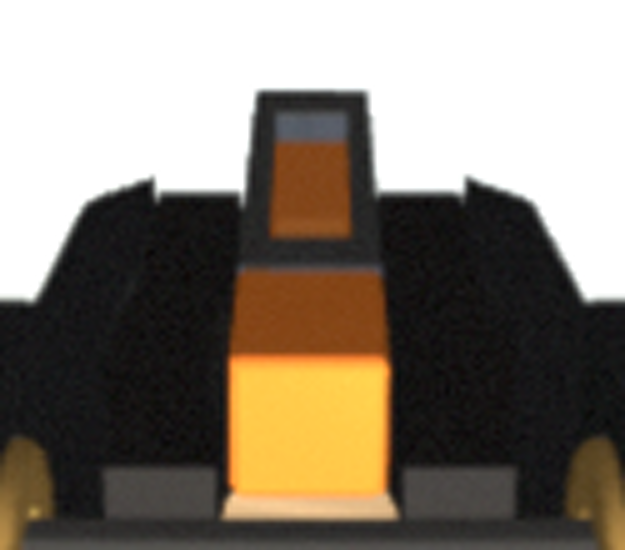

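The foot view shows amber glass in the face towards the camera (crop 270-350, 112-238), which is the tool x side. I need to know which way the window really faces, so I'll check with the scene camera, which sees the y side.

```bash
python3 - <<'E'
from meas import *
c=cap('scene'); o=arm.get_obs(); q=np.array(o['tcp_rot']); r=R.from_quat(q[[1,2,3,0]])
p=proj(c,r.apply([[0,0,.0527],[0,0,.0147],[0,0,-.007]])+o['eef_pos']); print(p.round(1),c['K'][0,0])
u,v=p[0].astype(int); im=c['img'][v-30:v+15,u-30:u+30]
a=cv2.resize(im,None,fx=10,fy=10,interpolation=cv2.INTER_CUBIC)
s=pickle.load(open('scene0.pkl','rb'))['img'][228:290,360:405]; s=cv2.resize(s,None,fx=4,fy=7.26,interpolation=cv2.INTER_CUBIC)[:450]
cv2.imwrite('pics/side.png',cv2.convertScaleAbs(np.hstack([a,s]),alpha=1.3))
E
```

```text
[[182.9 176. ]
 [179.7 161.1]
 [177.8 152.2]] 389.4932548165101
```

View pics/side.png

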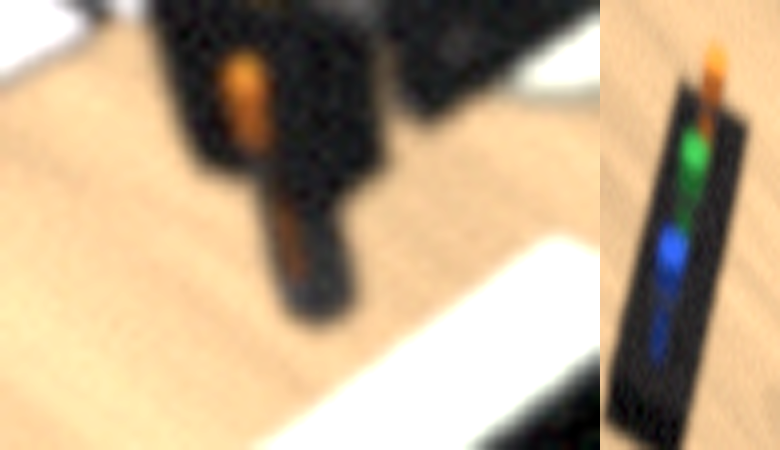

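The scene crop shows amber only on the +x face (crop 278-305, 200-280), while the +y face (305-350) looks plain. That would contradict the text's "its y along the block's y". I'll bring the filter nearer to the scene camera with its y side square on before deciding.

Call:
servo_tool --deltas '[{"xyz":[-0.013,0.051,-0.029],"rot":[0,0,0],"gripper":0.008},{"xyz":[-0.013,0.051,-0.029],"rot":[0,0,0],"gripper":0.008},{"xyz":[-0.013,0.051,-0.029],"rot":[0,0,0],"gripper":0.008},{"xyz":[-0.013,0.051,-0.029],"rot":[0,0,0],"gripper":0.008},{"xyz":[-0.013,0.051,-0.029],"rot":[0,0,0],"gripper":0.008},{"xyz":[0,0,0],"rot":[0,0,0.178],"gripper":0.008},{"xyz":[0,0,0],"rot":[0,0,0.178],"gripper":0.008},{"xyz":[0,0,0],"rot":[0,0,0.178],"gripper":0.008},{"xyz":[0,0,0],"rot":[0,0,0.178],"gripper":0.008},{"xyz":[0,0,0],"rot":[0,0,0.178],"gripper":0.008}]'

```text
t: 7.28
eef_pos: [0.7517, 0.1978, 0.45]
tcp_rot: [0.001, 0.352, 0.936, -0.001]
ft_force: [0.1, -0.7, -0.6]
opening: 0.0126
grasp_force: 15.0
```

```bash
python3 - <<'E'
from meas import *
c=cap('scene'); o=arm.get_obs(); q=np.array(o['tcp_rot']); r=R.from_quat(q[[1,2,3,0]])
print(o['eef_pos'],o['joint_positions'][6])
p=proj(c,r.apply([[0,0,.0527],[0,0,.0147],[0,0,-.007]])+o['eef_pos']); print(p.round(1))
u,v=p[0].astype(int); u0,v0=u-40,max(v-45,0); im=c['img'][v0:v0+60,u0:u0+80]
print(u0,v0); cv2.imwrite('pics/side2.png',cv2.convertScaleAbs(cv2.resize(im,None,fx=10,fy=10,interpolation=cv2.INTER_CUBIC),alpha=1.8))
E
```

```text
[0.75170988 0.19786202 0.45004714] 0.44700522740700344
[[256.6 181.6]
 [255.5 160.3]
 [254.8 147.1]]
216 136
```

View pics/side2.png

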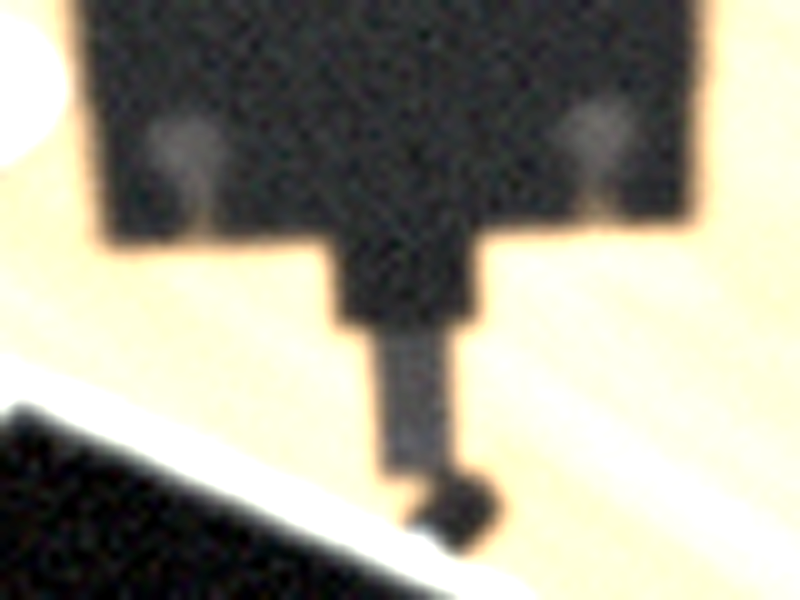

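The y side square on is plain grey metal (crop 380-450, 330-470). So the window faces tool x, along the row of holes, contrary to the text. To put the window across the slide I must regrip a quarter turn round, so I'll return the filter to its hole and do that.

```bash
python3 - <<'E'
from h import *
go([.4061,.2597,.20],1.899)
E
```

```text
shift(tool, before turn) [ 0.3004 -0.1823  0.2497] rotvec [-0.0018  0.0011 -1.0519] pos [0.7517 0.1979 0.45  ] yaw_y 0.8471 t 7.325
```

Call:
servo_tool --deltas '[{"xyz":[0.05,-0.0304,0.0416],"rot":[0,0,0],"gripper":0.008},{"xyz":[0.05,-0.0304,0.0416],"rot":[0,0,0],"gripper":0.008},{"xyz":[0.05,-0.0304,0.0416],"rot":[0,0,0],"gripper":0.008},{"xyz":[0.05,-0.0304,0.0416],"rot":[0,0,0],"gripper":0.008},{"xyz":[0.05,-0.0304,0.0416],"rot":[0,0,0],"gripper":0.008},{"xyz":[0.05,-0.0304,0.0416],"rot":[0,0,0],"gripper":0.008},{"xyz":[0,0,0],"rot":[0,0,-0.175],"gripper":0.008},{"xyz":[0,0,0],"rot":[0,0,-0.175],"gripper":0.008},{"xyz":[0,0,0],"rot":[0,0,-0.175],"gripper":0.008},{"xyz":[0,0,0],"rot":[0,0,-0.175],"gripper":0.008}]'

```text
t: 8.57
eef_pos: [0.4714, 0.246, 0.2458]
tcp_rot: [0.001, 0.002, 1.0, -0.001]
ft_force: [-0.5, 0.8, -0.3]
opening: 0.0122
grasp_force: 15.0
```

Call:
servo_tool --deltas '[{"xyz":[0,0,0],"rot":[0,0,-0.175],"gripper":0.008},{"xyz":[0,0,0],"rot":[0,0,-0.175],"gripper":0.008},{"xyz":[0,0,0],"rot":[0,0,0],"gripper":0.008},{"xyz":[0,0,0],"rot":[0,0,0],"gripper":0.008}]'

```text
t: 9.07
eef_pos: [0.4717, 0.2463, 0.246]
tcp_rot: [0.001, -0.167, 0.986, -0.001]
ft_force: [0.2, 0.1, -0.4]
opening: 0.0121
grasp_force: 15.0
```

```bash
python3 - <<'E'
from h import *
go([.4061,.2597,.09],1.899)
E
```

```text
shift(tool, before turn) [0.0579 0.0347 0.1558] rotvec [-0.0028  0.0023  0.0074] pos [0.4717 0.2463 0.246 ] yaw_y 1.9064 t 9.075
```

Call:
servo_tool --deltas '[{"xyz":[0.029,0.0174,0.02],"rot":[-0.003,0.002,0.007],"gripper":0.008},{"xyz":[0.029,0.0174,0.02],"rot":[0,0,0],"gripper":0.008},{"xyz":[0,0,0.03],"rot":[0,0,0],"gripper":0.008},{"xyz":[0,0,0.03],"rot":[0,0,0],"gripper":0.008},{"xyz":[0,0,0.03],"rot":[0,0,0],"gripper":0.008},{"xyz":[0,0,0.02],"rot":[0,0,0],"gripper":0.008},{"xyz":[0,0,0],"rot":[0,0,0],"gripper":0.008},{"xyz":[0,0,0],"rot":[0,0,0],"gripper":0.008},{"xyz":[0,0,0],"rot":[0,0,0],"gripper":0.008}]'

```text
t: 10.2
eef_pos: [0.4064, 0.2608, 0.097]
tcp_rot: [0.001, -0.164, 0.986, 0.001]
ft_force: [-0.1, -0.4, -0.1]
opening: 0.0123
grasp_force: 15.0
```

```bash
python3 - <<'E'
from h import *
go([.4061,.2597,.068],1.899)
E
```

```text
shift(tool, before turn) [ 0.0007 -0.001   0.029 ] rotvec [0.0011 0.0025 0.0018] pos [0.4064 0.2608 0.097 ] yaw_y 1.9008 t 10.2
```

Call:
servo_tool --deltas '[{"xyz":[0.0007,-0.001,0.008],"rot":[0,0,0],"gripper":0.008},{"xyz":[0,0,0.01],"rot":[0,0,0],"gripper":0.008},{"xyz":[0,0,0.01],"rot":[0,0,0],"gripper":0.008},{"xyz":[0,0,0],"rot":[0,0,0],"gripper":0.008},{"xyz":[0,0,0],"rot":[0,0,0],"gripper":0.008}]'

```text
t: 10.82
eef_pos: [0.4054, 0.2593, 0.0679]
tcp_rot: [0.0, -0.165, 0.986, 0.0]
ft_force: [-0.1, -0.1, 0.3]
opening: 0.0122
grasp_force: 15.0
```

Call:
servo_tool --deltas '[{"xyz":[0,0,0],"rot":[0,0,0],"gripper":0.026},{"xyz":[0,0,0],"rot":[0,0,0],"gripper":0.026},{"xyz":[0,0,0],"rot":[0,0,0],"gripper":0.026},{"xyz":[0,0,-0.02],"rot":[0,0,0],"gripper":0.026},{"xyz":[0,0,-0.04],"rot":[0,0,0],"gripper":0.026},{"xyz":[0,0,-0.04],"rot":[0,0,0],"gripper":0.026},{"xyz":[0,0,0],"rot":[0,0,0.175],"gripper":0.026},{"xyz":[0,0,0],"rot":[0,0,0.175],"gripper":0.026},{"xyz":[0,0,0],"rot":[0,0,0.175],"gripper":0.026},{"xyz":[0,0,0],"rot":[0,0,0.175],"gripper":0.026}]'

```text
t: 12.08
eef_pos: [0.4055, 0.2591, 0.1682]
tcp_rot: [0.0, 0.187, 0.982, 0.0]
ft_force: [-0.4, -0.6, 0.1]
opening: 0.0261
grasp_force: 0.0
```

Call:
servo_tool --deltas '[{"xyz":[0,0,0],"rot":[0,0,0.175],"gripper":0.026},{"xyz":[0,0,0],"rot":[0,0,0.175],"gripper":0.026},{"xyz":[0,0,0],"rot":[0,0,0.175],"gripper":0.026},{"xyz":[0,0,0],"rot":[0,0,0.175],"gripper":0.026},{"xyz":[0,0,0],"rot":[0,0,0.17],"gripper":0.026},{"xyz":[0,0,0],"rot":[0,0,0],"gripper":0.026},{"xyz":[0,0,0],"rot":[0,0,0],"gripper":0.026}]'

```text
t: 12.95
eef_pos: [0.4054, 0.2592, 0.1681]
tcp_rot: [0.0, 0.58, 0.815, 0.0]
ft_force: [-0.1, -0.4, -0.4]
opening: 0.026
grasp_force: 0.0
```

```bash
python3 - <<'E'
from meas import *
go([.4056,.2597,.068],.328)
c=cap('wrist'); im=c['img']; h=cv2.cvtColor(im,cv2.COLOR_BGR2HSV)
for nm,lo,hi in [('a',(8,150,150),(25,255,255)),('g',(45,120,100),(75,255,255)),('b',(105,150,100),(130,255,255))]:
    m=cv2.inRange(h,lo,hi); n,l,st,ce=cv2.connectedComponentsWithStats(m)
    for i in range(1,n):
        if st[i,4]>60: print(nm,st[i].tolist(),plane(c,[ce[i]],.072).round(4))
E
```

```text
shift(tool, before turn) [0.0003 0.0003 0.1001] rotvec [ 0.0007 -0.0004  0.0063] pos [0.4054 0.2592 0.1681] yaw_y 0.3343 t 12.95
a [267, 210, 19, 18, 331] [[0.4059 0.2587 0.072 ]]
g [336, 209, 19, 19, 331] [[0.449  0.2744 0.072 ]]
b [402, 210, 19, 18, 312] [[0.4917 0.2885 0.072 ]]
```

The return went in cleanly: amber is at (0.4059, 0.2587), with green and blue 45 mm apart along the row. Now the regrip, a quarter turn round.

Call:
servo_tool --deltas '[{"xyz":[0,0,0.04],"rot":[0,0,0],"gripper":0.026},{"xyz":[0,0,0.03],"rot":[0,0,0],"gripper":0.026},{"xyz":[0,0,0.02],"rot":[0,0,0],"gripper":0.026},{"xyz":[0,0,0.012],"rot":[0,0,0],"gripper":0.026},{"xyz":[0,0,0],"rot":[0,0,0],"gripper":0.026},{"xyz":[0,0,0],"rot":[0,0,0],"gripper":0.008},{"xyz":[0,0,0],"rot":[0,0,0],"gripper":0.008},{"xyz":[0,0,0],"rot":[0,0,0],"gripper":0.008},{"xyz":[0,0,0],"rot":[0,0,0],"gripper":0.008}]' --squeeze 15

```text
t: 14.12
eef_pos: [0.406, 0.2596, 0.0667]
tcp_rot: [0.0, 0.581, 0.814, 0.001]
ft_force: [-0.8, -0.3, 6.6]
opening: 0.0122
grasp_force: 15.0
```

Call:
servo_tool --deltas '[{"xyz":[0,0,-0.02],"rot":[0,0,0],"gripper":0.008},{"xyz":[0,0,-0.04],"rot":[0,0,0],"gripper":0.008},{"xyz":[0,0,-0.06],"rot":[0,0,0],"gripper":0.008},{"xyz":[0,0,-0.06],"rot":[0,0,0],"gripper":0.008},{"xyz":[0,0,0],"rot":[0,0,0],"gripper":0.008},{"xyz":[0,0,0],"rot":[0,0,0],"gripper":0.008}]'

```text
t: 14.88
eef_pos: [0.405, 0.2587, 0.2458]
tcp_rot: [0.0, 0.581, 0.814, 0.0]
ft_force: [-0.2, -0.1, -0.8]
opening: 0.0122
grasp_force: 15.0
```

```bash
python3 - <<'E'
from h import *
go([.6715,-.0697,.25],1.766)
E
```

```text
shift(tool, before turn) [-0.3972  0.1451 -0.0042] rotvec [ 1.0000e-04  1.0000e-04 -1.4347e+00] pos [0.405  0.2587 0.2458] yaw_y 0.3313 t 14.875
```

Call:
servo_tool --deltas '[{"xyz":[-0.0441,0.0161,0],"rot":[0,0,0],"gripper":0.008},{"xyz":[-0.0441,0.0161,0],"rot":[0,0,0],"gripper":0.008},{"xyz":[-0.0441,0.0161,0],"rot":[0,0,0],"gripper":0.008},{"xyz":[-0.0441,0.0161,0],"rot":[0,0,0],"gripper":0.008},{"xyz":[-0.0441,0.0161,0],"rot":[0,0,0],"gripper":0.008},{"xyz":[-0.0441,0.0161,0],"rot":[0,0,0],"gripper":0.008},{"xyz":[-0.0441,0.0161,0],"rot":[0,0,0],"gripper":0.008},{"xyz":[-0.0441,0.0161,0],"rot":[0,0,0],"gripper":0.008},{"xyz":[-0.0441,0.0161,0],"rot":[0,0,0],"gripper":0.008}]'

```text
t: 16.0
eef_pos: [0.6711, -0.0701, 0.2429]
tcp_rot: [-0.002, 0.581, 0.814, -0.001]
ft_force: [0.2, 0.9, 0.4]
opening: 0.012
grasp_force: 15.0
```

Call:
servo_tool --deltas '[{"xyz":[0,0,0],"rot":[0,0,-0.18],"gripper":0.008},{"xyz":[0,0,0],"rot":[0,0,-0.18],"gripper":0.008},{"xyz":[0,0,0],"rot":[0,0,-0.18],"gripper":0.008},{"xyz":[0,0,0],"rot":[0,0,-0.18],"gripper":0.008},{"xyz":[0,0,0],"rot":[0,0,-0.18],"gripper":0.008},{"xyz":[0,0,0],"rot":[0,0,-0.18],"gripper":0.008},{"xyz":[0,0,0],"rot":[0,0,-0.18],"gripper":0.008},{"xyz":[0,0,0],"rot":[0,0,-0.174],"gripper":0.008},{"xyz":[0,0,0],"rot":[0,0,0],"gripper":0.008},{"xyz":[0,0,0],"rot":[0,0,0],"gripper":0.008}]'

```text
t: 17.25
eef_pos: [0.671, -0.0689, 0.2445]
tcp_rot: [-0.001, -0.096, 0.995, 0.001]
ft_force: [0.1, -0.1, -1.0]
opening: 0.0122
grasp_force: 15.0
```

```bash
python3 - <<'E'
from h import *
go([.6715,-.0697,.16],1.766)
E
```

```text
shift(tool, before turn) [-0.0005 -0.001   0.0845] rotvec [ 0.0013 -0.0016 -0.0031] pos [ 0.671  -0.0689  0.2445] yaw_y 1.7629 t 17.25
```

```bash
python3 - <<'E'
from meas import *
o=arm.get_obs(); q=np.array(o['tcp_rot']); r=R.from_quat(q[[1,2,3,0]]); b=cap('wrist'); pickle.dump(b,open('w5.pkl','wb'))
h=cv2.cvtColor(b['img'],cv2.COLOR_BGR2HSV)
m=cv2.inRange(h,(8,150,190),(25,255,255)); m[:250]=0; m[:,:240]=0;m[:,320:]=0
n,l,st,ce=cv2.connectedComponentsWithStats(m); i=1+st[1:,4].argmax(); print(st[i],ce[i])
for dz in(.0527,):
    d=ray(b,[ce[i]]); t=plane(b,[ce[i]],o['eef_pos'][2]+.0073)[0]; print('head top in tool',r.inv().apply(t-o['eef_pos']))
print('V col277 rows',[(y,b['img'][y,277].tolist()) for y in range(222,246,1)])
X=[[x,0,.0527] for x in(.00625,-.00625)]+[[.00625,0,-.0073],[-.00625,0,-.0073]]
print(proj(b,r.apply(X)+o['eef_pos']).round(1))
cv2.imwrite('pics/w5.png',cv2.resize(cv2.convertScaleAbs(b['img'][100:330,190:370],alpha=1.5),None,fx=2.6,fy=2.6,interpolation=cv2.INTER_CUBIC))
E
```

```text
[262 287  31  27 831] [276.99879663 300.00120337]
head top in tool [-6.73753063e-05 -2.79489887e-05 -7.30016312e-03]
V col277 rows [(222, [244, 241, 238]), (223, [243, 240, 237]), (224, [241, 239, 236]), (225, [225, 224, 222]), (226, [148, 154, 156]), (227, [55, 59, 60]), (228, [28, 31, 32]), (229, [29, 30, 32]), (230, [29, 30, 32]), (231, [28, 29, 30]), (232, [28, 28, 28]), (233, [27, 28, 30]), (234, [32, 32, 33]), (235, [31, 31, 32]), (236, [34, 34, 35]), (237, [40, 42, 41]), (238, [39, 42, 40]), (239, [34, 34, 34]), (240, [31, 32, 33]), (241, [30, 31, 31]), (242, [33, 33, 33]), (243, [33, 35, 34]), (244, [34, 35, 36]), (245, [31, 32, 34])]
[[276.9 231.2]
 [276.9 252.4]
 [277.1 285.5]
 [277.1 313.7]]
```

View pics/w5.png

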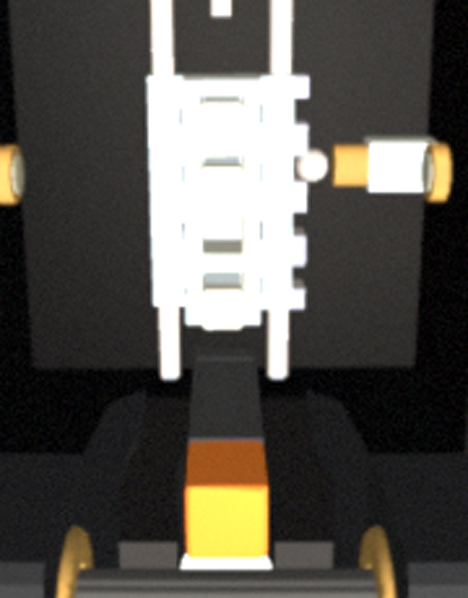

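The enlarged view shows the held filter now plain towards the camera (crop 190-262, 357-440), so the window lies along the finger axis. Cell 3 and cap 4 are above it in the picture. I'll lower to hover just above the caps for a sharp check of the foot.

Call:
servo_tool --deltas '[{"xyz":[-0.0005,-0.001,0.03],"rot":[0.001,-0.001,-0.003],"gripper":0.008},{"xyz":[0,0,0.03],"rot":[0,0,0],"gripper":0.008},{"xyz":[0,0,0.029],"rot":[0,0,0],"gripper":0.008},{"xyz":[0,0,0],"rot":[0,0,0],"gripper":0.008},{"xyz":[0,0,0],"rot":[0,0,0],"gripper":0.008},{"xyz":[0,0,0],"rot":[0,0,0],"gripper":0.008}]'

```text
t: 18.05
eef_pos: [0.6734, -0.0696, 0.1587]
tcp_rot: [0.002, -0.098, 0.995, -0.0]
ft_force: [0.5, 0.2, -0.1]
opening: 0.0124
grasp_force: 15.0
```

```bash
python3 - <<'E'
from meas import *
o=arm.get_obs(); q=np.array(o['tcp_rot']); r=R.from_quat(q[[1,2,3,0]]); b=cap('wrist'); pickle.dump(b,open('w6.pkl','wb'))
go([.6715,-.0697,.10],1.766)
X=[[x,y,.0527] for x in(.00625,-.00625) for y in (-.00625,.00625)]
print(proj(b,r.apply(X)+o['eef_pos']).round(1))
c3=proj(b,[[.6715+dx*.981,-.0697+dx*.194,z] for z in(.068,.089) for dx in(-.027,-.02,-.013,-.007,.007)]); print(c3.round(1))
g=b['img'].mean(2); print('rows',[(y,int(g[y,270:284].mean())) for y in range(180,262)])
cv2.imwrite('pics/w6.png',cv2.resize(b['img'][130:330,190:370],None,fx=3,fy=3,interpolation=cv2.INTER_CUBIC))
E
```

```text
shift(tool, before turn) [0.002  0.0004 0.0585] rotvec [-0.0009  0.0042  0.002 ] pos [ 0.6732 -0.0697  0.1585] yaw_y 1.7679 t 18.1
[[265.5 231.2]
 [288.4 231.2]
 [265.7 252.3]
 [288.2 252.3]]
[[277.6 176. ]
 [277.5 186.8]
 [277.5 197.4]
 [277.5 206.4]
 [277.4 226.8]
 [277.6 183.4]
 [277.6 195.2]
 [277.5 206.8]
 [277.5 216.5]
 [277.5 238.7]]
rows [(180, 127), (181, 114), (182, 102), (183, 118), (184, 176), (185, 225), (186, 235), (187, 240), (188, 240), (189, 240), (190, 240), (191, 240), (192, 240), (193, 240), (194, 240), (195, 240), (196, 240), (197, 240), (198, 240), (199, 240), (200, 240), (201, 240), (202, 240), (203, 240), (204, 238), (205, 233), (206, 227), (207, 225), (208, 224), (209, 224), (210, 224), (211, 224), (212, 224), (213, 224), (214, 223), (215, 212), (216, 165), (217, 105), (218, 95), (219, 94), (220, 94), (221, 94), (222, 94), (223, 94), (224, 94), (225, 99), (226, 140), (227, 186), (228, 201), (229, 209), (230, 217), (231, 215), (232, 184), (233, 108), (234, 45), (235, 32), (236, 32), (237, 36), (238, 36), (239, 33), (240, 32), (241, 31), (242, 32), (243, 32), (244, 32), (245, 31), (246, 31), (247, 32), (248, 31), (249, 32), (250, 32), (251, 31), (252, 32), (253, 32), (254, 32), (255, 32), (256, 32), (257, 32), (258, 32), (259, 32), (260, 31), (261, 32)]
```

View pics/w6.png

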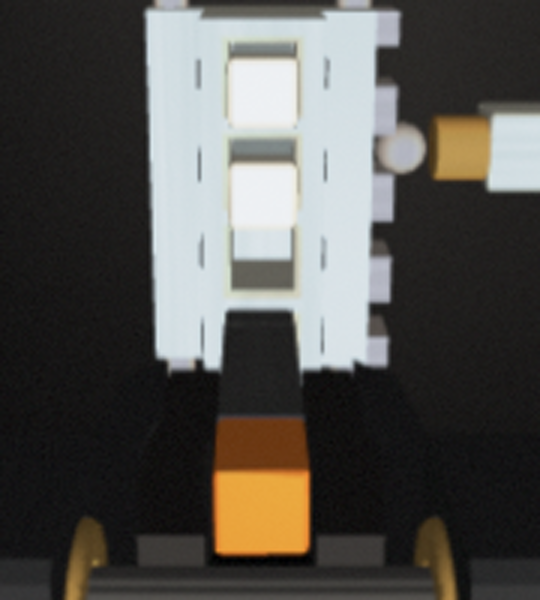

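The hover view shows cell 3's mouth at crop rows 230-291, centred at column 263, and the foot's near edge at about image row 233. Sideways the two line up, and the cell lies where predicted. I'll correct 2.5 mm along tool x and go down in stages.

Call:
servo_tool --deltas '[{"xyz":[0.0025,0.0004,0],"rot":[-0.001,0.004,0.002],"gripper":0.008},{"xyz":[0,0,0],"rot":[0,0,0],"gripper":0.008},{"xyz":[0,0,0.016],"rot":[0,0,0],"gripper":0.008},{"xyz":[0,0,0.014],"rot":[0,0,0],"gripper":0.008},{"xyz":[0,0,0],"rot":[0,0,0],"gripper":0.008},{"xyz":[0,0,0],"rot":[0,0,0],"gripper":0.008},{"xyz":[0,0,0],"rot":[0,0,0],"gripper":0.008}]'

```text
t: 18.98
eef_pos: [0.6702, -0.0698, 0.1274]
tcp_rot: [-0.001, -0.098, 0.995, 0.0]
ft_force: [0.0, 0.4, -0.3]
opening: 0.0125
grasp_force: 15.0
```

```bash
python3 - <<'E'
from meas import *
for _ in range(3):
    o=arm.get_obs(); go([.671,-.0698,.0975],1.766,o); cap('wrist')
print(o['ft_force'])
E
```

```text
shift(tool, before turn) [-0.0008 -0.0002  0.0299] rotvec [ 0.0005 -0.0013  0.0002] pos [ 0.6702 -0.0698  0.1274] yaw_y 1.7662 t 18.975
shift(tool, before turn) [-0.0009 -0.0001  0.03  ] rotvec [ 0.0004 -0.0013  0.0003] pos [ 0.6701 -0.0699  0.1275] yaw_y 1.7663 t 19.025
shift(tool, before turn) [-0.0009 -0.0001  0.03  ] rotvec [ 0.0004 -0.0014  0.0003] pos [ 0.6701 -0.0699  0.1275] yaw_y 1.7663 t 19.075
[ 1.15796112  0.42656543 -0.22879571]
```

Call:
servo_tool --deltas '[{"xyz":[-0.0008,-0.0001,0],"rot":[0,-0.0013,0],"gripper":0.008},{"xyz":[0,0,0.004],"rot":[0,0,0],"gripper":0.008},{"xyz":[0,0,0.004],"rot":[0,0,0],"gripper":0.008},{"xyz":[0,0,0.004],"rot":[0,0,0],"gripper":0.008},{"xyz":[0,0,0],"rot":[0,0,0],"gripper":0.008}]'

```text
t: 19.75
eef_pos: [0.6705, -0.0698, 0.1145]
tcp_rot: [-0.001, -0.098, 0.995, 0.0]
ft_force: [-0.4, -0.4, 0.1]
opening: 0.0121
grasp_force: 15.0
```

Call:
servo_tool --deltas '[{"xyz":[0,0,0.004],"rot":[0,0,0],"gripper":0.008},{"xyz":[0,0,0.004],"rot":[0,0,0],"gripper":0.008},{"xyz":[0,0,0.004],"rot":[0,0,0],"gripper":0.008},{"xyz":[0,0,0.003],"rot":[0,0,0],"gripper":0.008},{"xyz":[0,0,0.001],"rot":[0,0,0],"gripper":0.008},{"xyz":[0,0,0],"rot":[0,0,0],"gripper":0.008}]'

```text
t: 20.5
eef_pos: [0.6706, -0.0698, 0.099]
tcp_rot: [-0.0, -0.098, 0.995, 0.0]
ft_force: [0.2, 0.6, 0.8]
opening: 0.0123
grasp_force: 15.0
```

Call:
servo_tool --deltas '[{"xyz":[0,0,0.001],"rot":[0,0,0],"gripper":0.008},{"xyz":[0,0,0.001],"rot":[0,0,0],"gripper":0.008},{"xyz":[0,0,0],"rot":[0,0,0],"gripper":0.008}]'

```text
t: 20.88
eef_pos: [0.6705, -0.0699, 0.0969]
tcp_rot: [-0.001, -0.098, 0.995, 0.0]
ft_force: [-0.4, 0.1, -0.0]
opening: 0.0121
grasp_force: 15.0
```

Now .0969, with the floor expected near .0967; I'll release, wait and lift straight up.

Call:
servo_tool --deltas '[{"xyz":[0,0,0.0007],"rot":[0,0,0],"gripper":0.008},{"xyz":[0,0,0],"rot":[0,0,0],"gripper":0.034},{"xyz":[0,0,0],"rot":[0,0,0],"gripper":0.034},{"xyz":[0,0,0],"rot":[0,0,0],"gripper":0.034},{"xyz":[0,0,0],"rot":[0,0,0],"gripper":0.034},{"xyz":[0,0,-0.02],"rot":[0,0,0],"gripper":0.034},{"xyz":[0,0,-0.03],"rot":[0,0,0],"gripper":0.034},{"xyz":[0,0,-0.04],"rot":[0,0,0],"gripper":0.034},{"xyz":[0,0,-0.04],"rot":[0,0,0],"gripper":0.034},{"xyz":[-0.03,0,-0.03],"rot":[0,0,0],"gripper":0.034}]'

```text
t: 22.12
eef_pos: [0.6997, -0.0648, 0.2603]
tcp_rot: [0.0, -0.097, 0.995, -0.0]
ft_force: [1.6, -0.2, 0.2]
opening: 0.0338
grasp_force: 0.0
```

Call:
servo_tool --deltas '[{"xyz":[0,0,0],"rot":[0,0,0],"gripper":0.034},{"xyz":[0,0,0],"rot":[0,0,0],"gripper":0.034}]'

```text
t: 22.38
eef_pos: [0.6992, -0.0642, 0.2561]
tcp_rot: [-0.001, -0.098, 0.995, 0.0]
ft_force: [-0.1, 0.3, -0.5]
opening: 0.034
grasp_force: 0.0
```

```bash
python3 - <<'E'
from meas import *
o=arm.get_obs(); b=cap('wrist'); h=cv2.cvtColor(b['img'],cv2.COLOR_BGR2HSV); print(o['eef_pos'])
m=cv2.inRange(h,(8,150,150),(25,255,255)); m[:,:240]=0; m[:,320:]=0
n,l,st,ce=cv2.connectedComponentsWithStats(m)
for i in range(1,n):
    if st[i,4]>60: print(st[i],ce[i],[plane(b,[ce[i]],z)[0].round(4) for z in(.104,)])
print(proj(b,[[.6715,-.0697,.104]]))
t=cap('top');ht=cv2.cvtColor(t['img'],cv2.COLOR_BGR2HSV)
go([.483,-.108,.25],1.766)
E
```

```text
[ 0.69922365 -0.06420281  0.25605595]
[269 154  15  15 221] [276.06334842 160.94117647] [array([ 0.6703, -0.0705,  0.104 ])]
[[276.77043069 162.54740493]]
shift(tool, before turn) [ 0.2201 -0.0006  0.006 ] rotvec [ 0.0005 -0.0041  0.0005] pos [ 0.6988 -0.0646  0.2551] yaw_y 1.7665 t 22.475
```

The amber head stands at (0.6703, -0.0705), against (0.6715, -0.0697) for the cell, so it is home and free. Next the knob.

Call:
servo_tool --deltas '[{"xyz":[0.045,0,0],"rot":[0,0,0],"gripper":0.05},{"xyz":[0.045,0,0],"rot":[0,0,0],"gripper":0.05},{"xyz":[0.045,0,0],"rot":[0,0,0],"gripper":0.05},{"xyz":[0.045,0,0],"rot":[0,0,0],"gripper":0.05},{"xyz":[0.01,0,0],"rot":[0,0,0],"gripper":0.05},{"xyz":[0,0,0],"rot":[0,0,0],"gripper":0.05},{"xyz":[0,0,0],"rot":[0,0,0],"gripper":0.05}]'

```text
t: 23.35
eef_pos: [0.5152, -0.1005, 0.2564]
tcp_rot: [0.0, -0.098, 0.995, 0.001]
ft_force: [0.3, -0.4, 0.2]
opening: 0.0499
grasp_force: 0.0
```

```bash
python3 - <<'E'
from meas import *
o=arm.get_obs(); b=cap('wrist'); pickle.dump(b,open('w7.pkl','wb')); print(o['eef_pos'])
print('pred',proj(b,[[.483,-.1075,.06]]))
g=b['img'].max(2); m=(g<70).astype(np.uint8)*255; m[260:]=0
n,l,st,ce=cv2.connectedComponentsWithStats(m)
for i in range(1,n):
    if st[i,4]>150: print(st[i],ce[i].round(1),plane(b,[ce[i]],.055)[0].round(4))
E
```

```text
[ 0.51519835 -0.10048161  0.25642798]
pred [[275.88587837 149.19934427]]
[265 137  22  29 602] [275.5 150.9] [ 0.4852 -0.1074  0.055 ]
[ 157  208  372   30 4676] [405.  220.1] [0.527  0.0319 0.055 ]
[ 178  251  196    9 1001] [273.3 256.7] [ 0.5908 -0.0888  0.055 ]
[395 254 143   6 723] [470.1 256.9] [0.5524 0.112  0.055 ]
```

Call:
servo_tool --deltas '[{"xyz":[0.02,0.001,0.04],"rot":[0,0,0],"gripper":0.05},{"xyz":[0.01,0,0.04],"rot":[0,0,0],"gripper":0.05},{"xyz":[0,0,0],"rot":[0,0,0],"gripper":0.05},{"xyz":[0,0,0],"rot":[0,0,0],"gripper":0.05},{"xyz":[0,0,0],"rot":[0,0,0],"gripper":0.05}]'

```text
t: 24.02
eef_pos: [0.4859, -0.1055, 0.1779]
tcp_rot: [0.001, -0.098, 0.995, 0.0]
ft_force: [0.3, 0.1, -1.0]
opening: 0.0503
grasp_force: 0.0
```

```bash
python3 - <<'E'
from meas import *
o=arm.get_obs(); a=pickle.load(open('w7.pkl','rb')); b=cap('wrist')
g=b['img'].max(2); m=(g<70).astype(np.uint8)*255; m[260:]=0
n,l,st,ce=cv2.connectedComponentsWithStats(m)
for i in range(1,n):
    if st[i,4]>300: print(st[i],ce[i].round(1),plane(b,[ce[i]],.055)[0].round(4),tri([(a,(275.5,150.9)),(b,ce[i])]))
go([.4845,-.1075,.054],1.766)
E
```

```text
[261 186  28  38 973] [274.5 204.8] [ 0.4855 -0.1074  0.055 ] (array([ 0.48505043, -0.10746949,  0.0564074 ]), [np.float64(7.448713976523066e-06), np.float64(7.448713976503406e-06)])
shift(tool, before turn) [ 0.0018 -0.0016  0.1238] rotvec [-0.0002  0.0023  0.0003] pos [ 0.4856 -0.1056  0.1778] yaw_y 1.7663 t 24.075
```

Call:
servo_tool --deltas '[{"xyz":[0.0015,-0.0016,0.04],"rot":[0,0.002,0],"gripper":0.05},{"xyz":[0,0,0.04],"rot":[0,0,0],"gripper":0.05},{"xyz":[0,0,0.03],"rot":[0,0,0],"gripper":0.05},{"xyz":[0,0,0.014],"rot":[0,0,0],"gripper":0.05},{"xyz":[0,0,0],"rot":[0,0,0],"gripper":0.05},{"xyz":[0,0,0],"rot":[0,0,0],"gripper":0.018},{"xyz":[0,0,0],"rot":[0,0,0],"gripper":0.018},{"xyz":[0,0,0],"rot":[0,0,0],"gripper":0.018},{"xyz":[0,0,0],"rot":[0,0,0],"gripper":0.018},{"xyz":[0,0,0],"rot":[0,0,0],"gripper":0.018}]' --squeeze 20

```text
t: 25.32
eef_pos: [0.483, -0.1076, 0.0529]
tcp_rot: [-0.001, -0.098, 0.995, 0.0]
ft_force: [-0.9, -0.3, 5.5]
opening: 0.0209
grasp_force: 19.8
```

```bash
python3 - <<'E'
from meas import *
o=arm.get_obs(); print(o['eef_pos'],o['ft_force'],o['opening'])
b=cap('top'); pickle.dump(b,open('t2.pkl','wb')); h=cv2.cvtColor(b['img'],cv2.COLOR_BGR2HSV)
m=cv2.inRange(h,(8,150,100),(25,255,255))[120:215,300:340]; print(cv2.connectedComponentsWithStats(m)[2:], proj(b,[[.6715,-.0697,.104]]))
go([.4845,-.1075,.054],1.766)
E
```

```text
[ 0.48295055 -0.10757446  0.05288524] [-0.85249625 -0.26760378  5.49493652] 0.02092591634079971
(array([[   0,    0,   40,   95, 3766],
       [  17,   43,    5,    5,   21],
       [   1,   57,    4,    4,   13]], dtype=int32), array([[19.55921402, 46.97105682],
       [19.19047619, 45.14285714],
       [ 2.84615385, 58.38461538]])) [[318.98007128 165.06892367]]
shift(tool, before turn) [-0.0015 -0.0002 -0.0011] rotvec [ 0.0004 -0.002   0.0004] pos [ 0.483  -0.1076  0.0529] yaw_y 1.7664 t 25.375
```

The top view confirms amber at (319.2,165.1), where the cell projects (319.0,165.1). The knob is held, so now I pull gently.

Call:
servo_tool --deltas '[{"xyz":[0.002,0,0],"rot":[0,0,0],"gripper":0.018},{"xyz":[0.002,0,0],"rot":[0,0,0],"gripper":0.018},{"xyz":[0.002,0,0],"rot":[0,0,0],"gripper":0.018},{"xyz":[0,0,0],"rot":[0,0,0],"gripper":0.018}]'

```text
t: 25.88
eef_pos: [0.4774, -0.1087, 0.0528]
tcp_rot: [-0.001, -0.098, 0.995, 0.0]
ft_force: [1.5, 0.6, 6.4]
opening: 0.0211
grasp_force: 19.8
```

Call:
servo_tool --deltas '[{"xyz":[0.002,0,0],"rot":[0,0,0],"gripper":0.018},{"xyz":[0.002,0,0],"rot":[0,0,0],"gripper":0.018},{"xyz":[0.002,0,0],"rot":[0,0,0],"gripper":0.018},{"xyz":[0.002,0,0],"rot":[0,0,0],"gripper":0.018},{"xyz":[0,0,0],"rot":[0,0,0],"gripper":0.018}]'

```text
t: 26.5
eef_pos: [0.4676, -0.1106, 0.0528]
tcp_rot: [-0.003, -0.098, 0.995, -0.0]
ft_force: [-0.7, 0.8, 7.7]
opening: 0.0209
grasp_force: 19.7
```

Call:
servo_tool --deltas '[{"xyz":[0.001,0,0],"rot":[0,0,0],"gripper":0.018},{"xyz":[0.001,0,0],"rot":[0,0,0],"gripper":0.018},{"xyz":[0,0,0],"rot":[0,0,0],"gripper":0.018},{"xyz":[0,0,0],"rot":[0,0,0],"gripper":0.018}]'

```text
t: 27.0
eef_pos: [0.4638, -0.1115, 0.0527]
tcp_rot: [-0.004, -0.097, 0.995, -0.001]
ft_force: [-2.9, -0.8, 10.6]
opening: 0.0212
grasp_force: 19.7
```

```bash
cat > chk.py <<'E'
from meas import *
o=arm.get_obs(); print(o['eef_pos'],o['ft_force'])
u=np.array([np.cos(.195),np.sin(.195),0]); print('tcp travel',-(o['eef_pos']-np.array([.48295,-.10757,0]))@u)
for i in range(2):
  for n,box in(('top',(300,140,340,200)),('scene',(190,195,260,240))):
    c=cap(n); x0,y0,x1,y1=box; h=cv2.cvtColor(c['img'],cv2.COLOR_BGR2HSV)[y0:y1,x0:x1]
    w=cv2.inRange(h,(5,140,120),(25,255,255)); nn,l,st,ce=cv2.connectedComponentsWithStats(w)
    for k in range(1,nn):
        if st[k,4]>8:
            p=ce[k]+[x0,y0]; q=plane(c,[p],.103)[0]; print(n,st[k,4],p.round(2),'from start pos',round(-(q-np.array([.6715,-.0697,.103]))@u,4))
E
python3 chk.py
```

```text
[ 0.46375981 -0.11145802  0.0527267 ] [-2.92277949 -0.81140798 10.59617778]
tcp travel 0.019579856219268443
top 15 [320.2 171.8] from start pos 0.0193
scene 35 [218.89 208.63] from start pos 0.0196
top 14 [320.29 171.64] from start pos 0.0189
scene 36 [218.97 208.69] from start pos 0.0196
```

The slide has clicked in: TCP travel is 19.6 mm, both cameras agree, and the ball pulls outward with 2.9 N. A small 2 mm advance will relieve that.

Call:
servo_tool --deltas '[{"xyz":[0.001,0,0],"rot":[0,0,0],"gripper":0.018},{"xyz":[0.001,0,0],"rot":[0,0,0],"gripper":0.018},{"xyz":[0,0,0],"rot":[0,0,0],"gripper":0.018},{"xyz":[0,0,0],"rot":[0,0,0],"gripper":0.018},{"xyz":[0,0,0],"rot":[0,0,0],"gripper":0.018}]'

```text
t: 27.82
eef_pos: [0.4635, -0.1115, 0.0528]
tcp_rot: [-0.003, -0.098, 0.995, -0.0]
ft_force: [-0.7, 1.4, 8.7]
opening: 0.0208
grasp_force: 19.7
```

```bash
python3 chk.py
```

```text
[ 0.46346293 -0.11150526  0.05278975] [-0.65216563  1.36984544  8.73978022]
tcp travel 0.019880270823982277
top 15 [320.2 171.8] from start pos 0.0193
scene 34 [218.97 208.62] from start pos 0.0198
top 14 [320.07 171.71] from start pos 0.019
scene 33 [219.   208.52] from start pos 0.0201
```

```bash
python3 -c "
from plant import arm
print(arm.close_job())"
```

```text
the job is handed in; nothing more can be done
None
```

The job is handed in with the amber filter home in cell 3, its window across the slide, and the knob held with the slide at rest in the third notch (about 0.040 m); the pictures showed the window along the storage block's x, not its y as the text says, so I regripped the filter a quarter turn round, trusting the pictures, and if the text was right about the filter's y the judging will fail it on window angle.

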